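Check the indexing table and pull its index plunger

ROBOT

A 6-joint arm with a two-finger parallel gripper is mounted at the origin on a cart in front of the work surface, level with it; the furniture and walls round the work are solid. World frame = base frame: x ahead of the robot, y to its left, z up, the work surface at z = 0. Lengths are in mm, angles in rad, forces in N, time in s.
With the tool pointing down it reaches from about 300 to 825 mm from the base axis. Payload 5.4 kg.
Tool frame: the origin (TCP) lies on the centre line of the jaws, within the pads' length; the fingertips stand 25 mm ahead of it and the grasp point (between the pads) lies 6 mm ahead of it; z points along the fingers, x is the direction in which the jaws open and shut, and the axes are right-handed (so a half turn about z gives the same grasp; the last joint's range is limited). The gripper opens to 92 mm and grips with 3 to 60 N. Pads are 20 mm wide; open, the fingers measure 128 mm over their backs; the gripper's body (75 mm by 189 mm) begins 69 mm behind the grasp point.
Start: joints at [1.019, 0.158, 1.597, -0, 1.386, -0.21], TCP at [192.74, 541.717, 239.601] pointing down, gripper open.
Joint ranges: [-2.91, 2.91], [-0.94, 2.29], [0.18, 2.7], [-1.29, 4.43], [0.17, 2.64], [-3, 3]. Speed limits (rad/s): [2.57, 2.57, 3.14, 3.14, 3.14, 3.14].

INTERFACE

Orientations are given as a unit quaternion [w, x, y, z].
In Python, from station import state, camera, sign_off, boxes_of gives the robot as it stands. The module is installed in compiled form; this text tells all that it offers.
- The arm moves only by the tool drive_tool, never from a script. Its argument "motion" is a list that holds one entry, the list of rows, each a list of 7 numbers: the shift along the world's x, y, z in cm, then the turn, a rotation vector about the world's x, y, z in rad, then the closure, from -1 (fully open) to 1 (shut). A call has 1 to 5 rows; each row shifts and turns the commanded pose from where the row before left it; what a row does not reach is not made up. A row lasts 1/12 s, in which the tool goes at most 41.7 mm and 7.16 degrees, less where a joint would pass 70% of its speed; a pose out of reach is approached as far as the arm can. A call is refused whole if a number of a shift passes 4.17 or a number of a turn 0.125, either way. A call with a gripper value outside its range is refused whole. The fingers move at their own pace and stop on an object; "squeeze" is the grip in N (left out, the last holds). Time passes only in rows, so rows that do not move let the fingers close. It gives the time, the measured TCP pose, the force and the opening at its end, in the units of the state.
- state(): the state, without advancing time (a new reading comes with each control period).
- camera(name): name is "side" or "top" or "wrist"; returns a dict with "image" (420x560x3 uint8, red, green, blue), "intrinsics" (3x3 intrinsics, pixels), "rvec" (rotation vector, rad) and "tvec" (3), from world to camera coordinates, as OpenCV has them; the wrist camera has in their place "T_tool_cam" (4x4, takes a point from camera to tool coordinates, whose origin is the TCP and whose axes are the tool frame's). Camera axes: x right, y down, z forward; pixel columns grow to the right and rows downward; lengths in mm; the calibration is good to about 2 mm. A picture is of the moment at which its call begins: read the wrist's pose just before it. There is no depth.
- sign_off(): hands the job in, once; it reports no verdict.
Trained networks look in a picture, given as the dict that the camera call returned (one of the last four; its "shot" number tells which), for a name from the list of things; names that differ only in an ending like _2 or _b are one class to them, and where a whole thing is asked for, a point or a joint stands for the part that bears it (a point fixed in the world has none). Each returns a list of dicts, best first, with "conf" (0 to 1); they miss things now and then, are a little off and sometimes report something else, mostly with a low value. They report only what shows in the picture. A call takes as long as a camera call. They do not tell look-alikes from the thing itself.
- boxes_of(picture, label): "point" ([x, y, z] in mm, in world coordinates, good to about 4 mm: the middle of the surface that is visible of it).
The state is a dict: "clock": time; "joint_positions": joint angles; "dq": joint speeds; "effort": joint torques, N m; "ee_pos": TCP position; "eef_rot": TCP orientation; "ft_force": force on the tool from outside, world axes, zero at the start; "moment": the same for the moment, N m; "finger_gap": finger opening in mm.
Only numpy, scipy, OpenCV 4.12 (cv2) and the standard library are available. Lean on these libraries where they do the work, as an engineer would, in place of code of your own. Each camera call takes 0.05 s, during which the arm holds its last target.

TASK

Take the green hand probe out of its wooden stand and press its tip gently on the brass button of the red gauge foot, then on that of the blue one, so that each button sinks, and put the probe back upright in its stand, collar down on the wood. Then pull the orange knob of the sprung index plunger straight up, fully back, and finish while still holding it there, so that the pin stays clear of the index disc. Leave the sanding block, tape, star and dowel where they lie.

Things in the scene. Friction and masses are not known exactly. Their poses are not given: they have to be found in the camera images.
- grip (a point): Hand probe, 128 mm long, 80 g, standing upright in its stand: from the top a green round handle 18 mm thick and 60 mm long, a steel collar 30 mm wide and 6 mm thick, a shank 16 mm thick that tapers, and a steel stylus 6 mm thick with a round tip. This point is on its axis at the middle of the handle, 98 mm above the tip and 30 mm above the collar's top; z runs up the probe.
- tip (a point): The end of the probe's stylus, on its axis, 98 mm below the middle of the handle.
- stand_mouth (a point): Fixed wooden stand, 64 x 64 x 80 mm, with one upright hole 19.5 mm wide right through; this point is the centre of the hole's mouth on its top, 80 mm above the bench. The probe hangs in it with its collar's underside on the wood, so that the middle of the handle is then 36 mm above this point and the tip 62 mm below it.
- plunger_seat (a point): Indexing table fixed to the bench: grey base plate 130 x 190 x 12 mm, steel index disc 84 mm wide with a ring of holes, its top 34 mm above the bench, and a dark bracket over its rim that carries the index plunger. This point is the hole in the disc's top under the plunger; z is up, -x points from the bracket to the disc's centre. Two wooden model planes on stands, fixed and up to 210 mm high, stand between this table and the probe's stand: carry the probe above them.
- knob (a point): Middle of the orange round knob of the index plunger, 26 mm wide, 32 mm high, 90 mm above the bench while the plunger is seated (knob from 74 to 106 mm; the bracket under it reaches 71 mm). It slides straight up and down by 20 mm.
- plunger (a joint): How far the plunger is pulled up: 0 seated with its pin 8 mm deep in the disc's hole, 0.020 m fully back against its stop. A spring pulls it down, with 5 N when seated and 11 N fully back.
- red_top (a point): Centre of the top of the brass button (18 mm wide) of the gauge foot with the red ring, 42 mm above the bench. The foot (32 mm wide) is fixed on the table's base plate, on one side or the other of the disc. The button sinks up to 6 mm under a light push.
- red_button (a joint): How far the red foot's button is pushed down, 0 to 0.006 m; a spring pushes it up with 1.6 N at the top and 4 N at the bottom.
- blue_top (a point): Centre of the top of the brass button of the gauge foot with the blue ring; otherwise as the red one.
- blue_button (a joint): How far the blue foot's button is pushed down, as for the red one.
- sand_block: Cork sanding block, 58 x 105 x 34 mm, a bystander lying loose on the bench. Origin at the centre of its underside.
- masking_tape: Roll of masking tape, 98 mm wide, 25 mm high, a loose bystander. Origin at the centre of its underside.
- star: Cut-out wooden star, 73 x 84 x 12 mm, a loose bystander. Origin at the centre of its underside.
- dowel: Painted dowel, 20 mm thick, 97 mm long, a loose bystander lying on the bench. Origin midway along it, at its underside.
Things that resemble listed ones, but are neither listed nor needed, are in the scene too. What is shaped like the part that bears grip but pink or purple is not meant.

How it is judged (in metres and radians):
On the way, in this order (a step that is already met when the one before it is completed fails the run):
1. the probe, lifted out of the stand, presses the red foot's button down (value of joint red_button above 0.001 m and contact force between probe and foot_red above 0.5 N and distance between tip and red_top below 0.012 m), for 0.05 s.
2. the probe presses the blue foot's button down (value of joint blue_button above 0.001 m and contact force between probe and foot_blue above 0.5 N and distance between tip and blue_top below 0.012 m), for 0.05 s.
3. the probe is back in its stand, collar on the wood, and let go, with the plunger still seated (horizontal distance between tip and stand_mouth below 0.008 m and z of grip in the frame of stand_mouth below 0.04 m and angle between grip's own z axis and vertical below 0.12 rad and contact force between each of the arm, the fingers and probe below 0.1 N and value of joint plunger below 0.004 m), for 0.2 s.
At the end, for the whole second after the job is handed in: The plunger is held by the fingers at least 16 mm up out of its 20 mm travel through the last second, and the probe stands in its stand, upright within 7 degrees, its collar within 4 mm of the wood, not touched (value of joint plunger above 0.016 m and contact force between the fingers and plunger above 1 N and horizontal distance between tip and stand_mouth below 0.008 m and z of grip in the frame of stand_mouth below 0.04 m and angle between grip's own z axis and vertical below 0.12 rad and contact force between the fingers and probe below 0.1 N and contact force between probe and plunger below 0.1 N); the arm keeps its last pose, push and grip.
It fails at once if a gauge foot is pressed by the probe with more than 25 N (contact force between probe and foot_red above 25 N or contact force between probe and foot_blue above 25 N).
It fails at once if a bystander (sanding block, tape, star, dowel) is moved by more than 20 mm (distance of any of sand_block, masking_tape, star, dowel from where it was at the start of the episode above 0.02 m).
It also fails if it takes over 64 s, if anything falls off the work surface, if the arm or the gripper's body presses on something with over 40 N, if the wrist force passes 120 N, or if a joint passes its speed limit or range.

## Working session

There is one attempt and no reset: what is moved stays moved. The work goes in short steps, Python scripts to look and compute and a tool call to move; the robot and the scene stay as the last step left them, time stands still between calls to the robot, and variables do not carry over. Pictures are saved under pics/ and viewed, and the job is handed in when it is done.

Besides the shell and the picture viewer there is one more tool, called after "Request:" by a JSON object that holds its "op" and its "data", one argument or row to a line. drive_tool: Moves the arm, as the interface text tells. Its arguments: {"type":"object","properties":{"motion":{"type":"array"},"squeeze":{"type":"number"}},"required":["motion"]}

```bash
mkdir -p pics; cat > h.py <<'E'
import numpy as np, cv2
from station import state, camera, sign_off, boxes_of
def shot(n,tag):
    p=camera(n); cv2.imwrite(f'pics/{tag}.png',p['image'][:,:,::-1]); return p
def proj(p,X):
    return cv2.projectPoints(np.array(X,float).reshape(-1,3),p['rvec'],p['tvec'],p['intrinsics'],None)[0].reshape(-1,2)
def ray(p,uv,z):
    R=cv2.Rodrigues(np.array(p['rvec'],float))[0];t=np.array(p['tvec'],float).ravel()
    d=R.T@np.linalg.inv(p['intrinsics'])@np.array([uv[0],uv[1],1.]); c=-R.T@t
    return c+d*(z-c[2])/d[2]
E
python3 - <<'E'
from h import *
s=state(); print(s)
a=shot('top','top0'); b=shot('side','side0')
for p,n in((a,'top'),(b,'side')):
    print(n,p['intrinsics'],p['rvec'],p['tvec'])
    for l in ['grip','knob','red_button','blue_button','red_top','stand_mouth','plunger_seat','sand_block','masking_tape','star','dowel']:
        try: r=boxes_of(p,l)
        except Exception as e: print(l,e); continue
        for q in r[:5]: print(n,l,round(q['conf'],2),np.round(q['point']),np.round(proj(p,q['point'])[0]))
E
```

```text
{'clock': 0.0, 'joint_positions': array([ 1.01890601e+00,  1.59030203e-01,  1.59823598e+00, -3.69352137e-05,
        1.38619557e+00, -2.10123880e-01]), 'dq': array([-0.00077787, -0.0013464 , -0.00077522,  0.00062352, -0.0004557 ,
        0.00147116]), 'effort': array([-1.07604854e-03, -3.85595477e+01, -3.22095895e+01,  6.99545466e-02,
        3.81212658e-02, -1.52260750e-04]), 'ee_pos': array([192.44181317, 541.21936742, 238.62759442]), 'eef_rot': array([ 3.84393492e-04,  8.17050887e-01,  5.76564805e-01, -8.52028985e-04]), 'ft_force': array([-0.09636178,  0.45414059,  0.59776833]), 'moment': array([-0.05624506, -0.00517693, -0.04103594]), 'finger_gap': 91.92941517138517}
top [[494.59109689   0.         277.98817285]
 [  0.         494.59109689 201.9173494 ]
 [  0.           0.           1.        ]] [ 2.1570536  -2.20135154  0.08737662] [ 190.91425463  514.22299166 1250.28630999]
top grip 0.61 [555. 495.  87.] [149. 187.]
top grip 0.57 [493. 389. 110.] [191. 211.]
top red_button 0.39 [ 608. -162.   45.] [412. 163.]
top blue_button 0.56 [638. -16.  44.] [354. 153.]
top blue_button 0.4
[... 453 characters left out ...]
8.68475641]
 [  0.         476.41203974 209.08776851]
 [  0.           0.           1.        ]] [ 0.42263522 -2.4766111   1.60288649] [ 556.91534002  105.01413789 1252.89963826]
side grip 0.74 [557. 505.  78.] [212. 283.]
side grip 0.73 [485. 397. 107.] [265. 251.]
side grip 0.73 [442. 496.  82.] [269. 290.]
side knob 0.65 [664. -93.  92.] [266. 173.]
side stand_mouth 0.82 [490. 414.  51.] [260. 277.]
side plunger_seat 0.98 [635. -71.  10.] [272. 201.]
side sand_block 0.97 [690. 213.  31.] [216. 231.]
side masking_tape 0.69 [646. 355.  15.] [207. 265.]
side masking_tape 0.37 [634. -75.  11.] [273. 200.]
side star 0.78 [314. 394.  14.] [342. 304.]
side dowel 0.79 [622. 494.  14.] [188. 300.]
```

```bash
python3 - <<'E'
import cv2
a=cv2.imread('pics/top0.png');b=cv2.imread('pics/side0.png')
cv2.imwrite('pics/top0c.png',cv2.resize(a[110:310,110:310],None,fx=3,fy=3,interpolation=2))
cv2.imwrite('pics/top0d.png',cv2.resize(a[80:260,300:480],None,fx=3.3,fy=3.3,interpolation=2))
cv2.imwrite('pics/side0c.png',cv2.resize(b[130:330,160:420],None,fx=3,fy=3,interpolation=2))
E
```

```text
(no output)
```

View pics/top0.png

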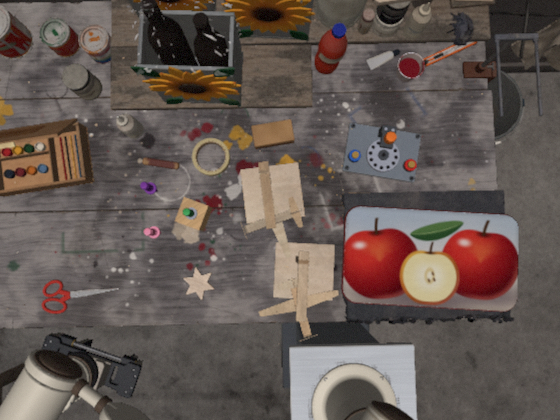

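View pics/side0.png

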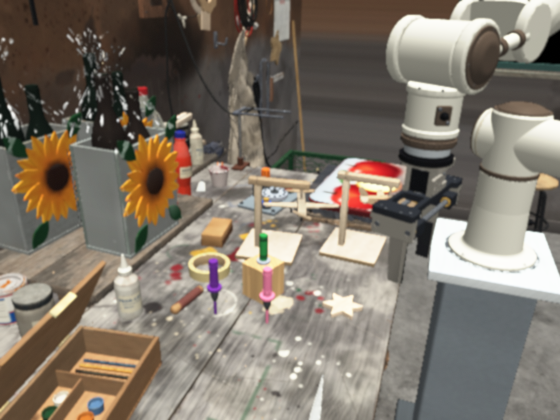

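View pics/top0c.png

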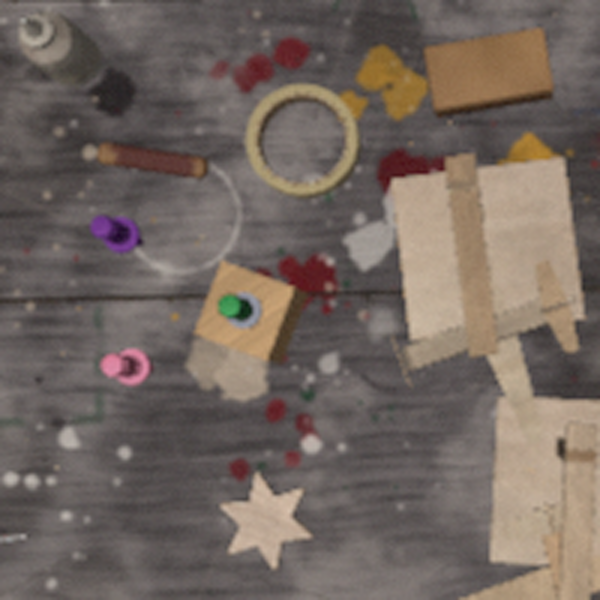

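View pics/top0d.png

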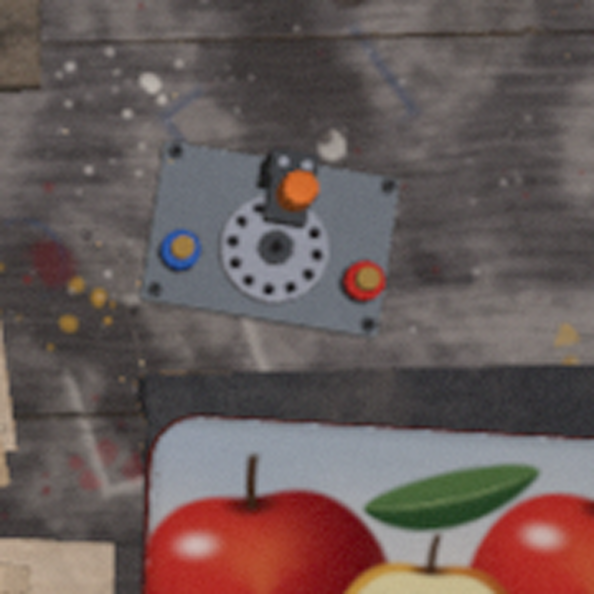

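View pics/side0c.png

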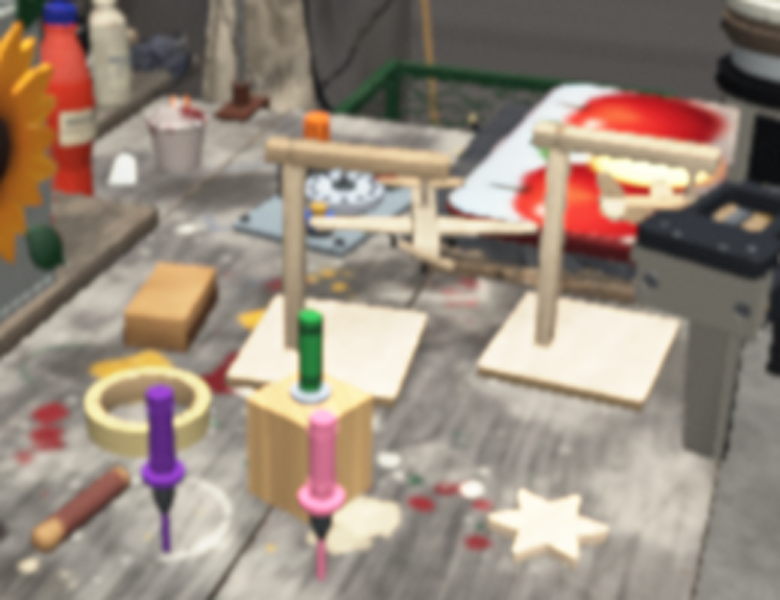

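The candidates for the probe are green at top (188,212) / side (264,248), purple at top (149,187), and pink at top (152,232). Only the green one stands in the wooden stand, so I choose that. Next I work out positions.

```bash
python3 - <<'E'
from h import *
a=camera('top');b=camera('side')
im=a['image']
hsv=cv2.cvtColor(im,cv2.COLOR_RGB2HSV)
def c(n,uv,z): print(n,np.round(ray(a,uv,z),1))
c('ptop',(229/3+110,306/3+110),146);c('collar',(240/3+110,309/3+110),86)
f=lambda x,y:(x/3.3+300,y/3.3+80)
c('knob',f(300,187),106);c('blue',f(182,247),42);c('red',f(369,278),42);c('disc',f(276,247),34)
for n,k in (('tl',(176,150)),('tr',(389,186)),('bl',(154,289)),('br',(369,325))): c(n,f(*k),12)
def cs(n,uv,z): print('side',n,np.round(ray(b,uv,z),1))
g=lambda x,y:(x/3+160,y/3+130)
cs('ptop',g(311,314),146);cs('collar',g(311,392),84);cs('knobtop',g(317,114),106)
# stand corners top
for k in ((222,262),(304,290),(265,362),(195,333)): c('st',(k[0]/3+110,k[1]/3+110),80)
# color blobs
for n,m in (('green',(hsv[...,0]>50)&(hsv[...,0]<80)&(hsv[...,1]>150)),('orange',(hsv[...,0]>5)&(hsv[...,0]<14)&(hsv[...,1]>210)&(hsv[...,2]>150))):
    q,l,st,ce=cv2.connectedComponentsWithStats(m.astype(np.uint8))
    for i in range(1,q):
        if st[i,4]>15: print(n,st[i],ce[i].round(1))
# model planes extents
E
```

```text
ptop [488.7 392.9 146. ]
collar [490.  395.2  86. ]
knob [664.1 -96.4 106. ]
blue [632.5 -18.5  42. ]
red [ 605.4 -161.7   42. ]
disc [632.4 -92.8  34. ]
tl [715.8 -21.1  12. ]
tr [ 683.3 -188.9   12. ]
bl [ 6.048e+02 -1.000e-01  1.200e+01]
br [ 572.7 -168.4   12. ]
side ptop [489.  397.8 146. ]
side collar [488.6 398.1  84. ]
side knobtop [666.4 -98.8 106. ]
st [529.2 410.8  80. ]
st [504.9 343.9  80. ]
st [446.8 376.2  80. ]
st [471.5 433.   80. ]
green [240  30  12   7  38] [245.6  32.8]
green [291  32  16   8  51] [298.1  35.2]
green [144  71  11   5  22] [149.6  73.6]
green [169  99  12   5  24] [174.3 101.1]
```

Request:
{"op": "drive_tool", "data": {
  "motion": [
    [[3.7, -1.8, 0.5, 0, 0, 0, -1], [3.7, -1.8, 0.5, 0, 0, 0, -1], [3.7, -1.8, 0, 0, 0, 0, -1], [3.7, -1.8, 0, 0, 0, 0, -1], [3.7, -1.8, 0, 0, 0, 0, -1]]
  ]
}}

```text
clock: 1.72
ee_pos: [379.3, 450.7, 249.9]
eef_rot: [-0.0, 0.817, 0.577, 0.0]
ft_force: [-0.3, 0.6, -0.3]
finger_gap: 92.0
```

Request:
{"op": "drive_tool", "data": {
  "motion": [
    [[3.7, -1.8, 0, 0, 0, 0, -1], [3.7, -1.8, 0, 0, 0, 0, -1], [3.6, -1.9, 0, 0, 0, 0, -1], [0, 0, 0, 0, 0, 0, -1], [0, 0, 0, 0, 0, 0, -1]]
  ]
}}

```text
clock: 2.13
ee_pos: [489.3, 395.4, 249.2]
eef_rot: [-0.0, 0.818, 0.575, -0.0]
ft_force: [-0.5, 0.2, -0.9]
finger_gap: 92.0
```

```bash
cat >> h.py <<'E'
from scipy.spatial.transform import Rotation as Ro
def wpose():
    s=state(); q=s['eef_rot']; T=np.eye(4); T[:3,:3]=Ro.from_quat([q[1],q[2],q[3],q[0]]).as_matrix(); T[:3,3]=s['ee_pos']; return T
def wshot(tag):
    T=wpose(); p=shot('wrist',tag); C=T@p['T_tool_cam']; p['C']=C; return p
def wray(p,uv,z):
    C=p['C']; d=C[:3,:3]@np.linalg.inv(p['intrinsics'])@np.array([uv[0],uv[1],1.]); c=C[:3,3]; return c+d*(z-c[2])/d[2]
def wproj(p,X):
    X=np.linalg.inv(p['C'])@np.append(X,1); u=p['intrinsics']@X[:3]; return u[:2]/u[2]
E
python3 - <<'E'
from h import *
s=state();print(s['clock'],s['ee_pos'],s['eef_rot'],s['ft_force'])
p=wshot('w1');print(p['C'].round(3),p['intrinsics'])
for l in ['grip','stand_mouth']:
    for q in boxes_of(p,l): print(l,q['conf'],q['point'],wproj(p,q['point']))
print(wproj(p,[489,395,146]),wproj(p,[489,395,86]))
E
```

```text
2.1333 [489.25810212 395.40746557 249.2114734 ] [-1.24132709e-04  8.18071752e-01  5.75116094e-01 -2.67671367e-04] [-0.52571365  0.18444209 -0.87093452]
[[ 3.38000e-01  8.99000e-01  2.78000e-01  4.09489e+02]
 [ 9.41000e-01 -3.23000e-01 -1.00000e-01  4.23771e+02]
 [-0.00000e+00  2.96000e-01 -9.55000e-01  3.94086e+02]
 [ 0.00000e+00  0.00000e+00  0.00000e+00  1.00000e+00]] [[300.45600115   0.         280.57898787]
 [  0.         300.45600115 212.97386403]
 [  0.           0.           1.        ]]
grip 0.81 [443.7, 480.5, 107.7] [350.94976794 134.75472681]
grip 0.76 [553.5, 498.9, 97.6] [394.23625285 229.67159931]
grip 0.66 [487.2, 394.2, 121.0] [278.98944633 211.61636698]
stand_mouth 0.7 [482.8, 396.2, 80.2] [279.54223199 196.27731451]
[280.40712668 221.52716424] [280.44162382 203.30640393]
```

View pics/w1.png

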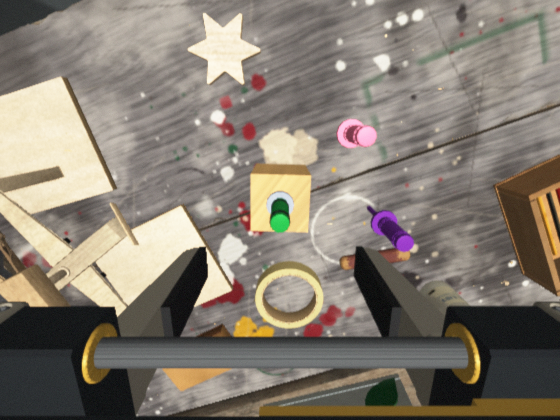

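The wrist view shows the green handle top at (280,222), which matches the predicted (280,221.5), with purple and pink clearly to the right. Descending to the handle.

Request:
{"op": "drive_tool", "data": {
  "motion": [
    [[0, 0, -2.8, 0, 0, 0, -1], [0, 0, -2.8, 0, 0, 0, -1], [0, 0, -2.8, 0, 0, 0, -1], [0, 0, -2.3, 0, 0, 0, -1], [0, 0, -2.0, 0, 0, 0, 0]]
  ],
  "squeeze": 20
}}

```text
clock: 2.7
ee_pos: [485.4, 397.6, 120.8]
eef_rot: [-0.0, 0.816, 0.578, -0.001]
ft_force: [-0.5, 0.4, 0.0]
finger_gap: 87.0
```

Request:
{"op": "drive_tool", "data": {
  "motion": [
    [[0, 0, 0, 0, 0, 0, 0.3], [0, 0, 0, 0, 0, 0, 0.5], [0, 0, 0, 0, 0, 0, 0.5]]
  ]
}}

```text
clock: 2.95
ee_pos: [487.9, 397.8, 124.4]
eef_rot: [0.0, 0.817, 0.577, 0.001]
ft_force: [0.3, 0.1, -0.4]
finger_gap: 67.2
```

```bash
python3 - <<'E'
from h import *
s=state();print(s['ee_pos'],s['finger_gap'],s['ft_force'])
p=wshot('w2');print(wproj(p,[489,395,146]))
E
```

```text
[487.87463519 397.82037839 124.41226994] 67.23947423526556 [ 0.34736709  0.07240476 -0.38319181]
[276.54056857 310.18702964]
```

View pics/w2.png

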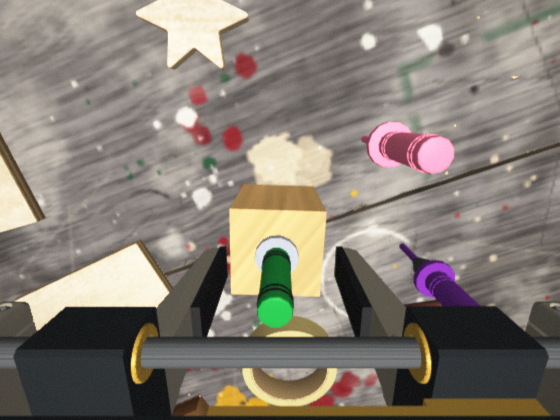

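Request:
{"op": "drive_tool", "data": {
  "motion": [
    [[0.1, -0.2, -0.1, 0, 0, 0, 0.5], [0, 0, 0, 0, 0, 0, 0.55]]
  ]
}}

```text
clock: 3.17
ee_pos: [489.6, 395.0, 123.1]
eef_rot: [0.0, 0.817, 0.577, 0.001]
ft_force: [0.1, -0.3, -0.0]
finger_gap: 50.1
```

```bash
python3 - <<'E'
from h import *
for i in range(3):
    p=wshot('w3'); s=state();print(s['ee_pos'],s['finger_gap'],wproj(p,[489,395,146]))
E
```

```text
[489.36049305 394.8792356  122.76403439] 45.81927809758127 [281.02548362 307.2230554 ]
[489.2282372  394.81066865 122.48449096] 42.007799987753174 [281.30456771 307.94062807]
[489.07153477 394.78019662 122.24207037] 37.91459315801448 [281.5234987  308.46922784]
```

View pics/w3.png

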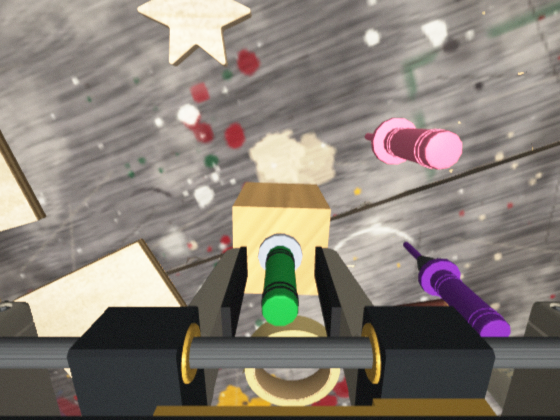

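Handle top is at (281,309) and centred between the pads. Closing.

Request:
{"op": "drive_tool", "data": {
  "motion": [
    [[0, 0, 0, 0, 0, 0, 0.8], [0, 0, 0, 0, 0, 0, 1], [0, 0, 0, 0, 0, 0, 1], [0, 0, 0, 0, 0, 0, 1], [0, 0, 0, 0, 0, 0, 1]]
  ],
  "squeeze": 25
}}

```text
clock: 3.73
ee_pos: [488.8, 394.7, 121.6]
eef_rot: [0.0, 0.817, 0.577, -0.0]
ft_force: [0.4, -0.9, 0.1]
finger_gap: 17.3
```

Request:
{"op": "drive_tool", "data": {
  "motion": [
    [[0, 0, 0, 0, 0, 0, 1], [0, 0, 0, 0, 0, 0, 1], [0, 0, 0, 0, 0, 0, 1]]
  ]
}}

```text
clock: 3.98
ee_pos: [488.7, 394.7, 121.6]
eef_rot: [0.0, 0.817, 0.577, -0.0]
ft_force: [1.1, -1.1, 0.8]
finger_gap: 17.5
```

Request:
{"op": "drive_tool", "data": {
  "motion": [
    [[0, 0, 1.0, 0, 0, 0, 1], [0, 0, 2.5, 0, 0, 0, 1], [0, 0, 3.0, 0, 0, 0, 1], [0, 0, 3.0, 0, 0, 0, 1], [0, 0, 3.0, 0, 0, 0, 1]]
  ]
}}

```text
clock: 4.4
ee_pos: [488.4, 394.6, 248.4]
eef_rot: [-0.0, 0.817, 0.577, -0.0]
ft_force: [-0.7, 0.3, -1.3]
finger_gap: 17.4
```

Request:
{"op": "drive_tool", "data": {
  "motion": [
    [[0, 0, 3.0, 0, 0, 0, 1], [0, 0, 3.0, 0, 0, 0, 1], [0, 0, 3.0, 0, 0, 0, 1], [0, 0, 1.5, 0, 0, 0, 1], [0, 0, 0, 0, 0, 0, 1]]
  ]
}}

```text
clock: 4.82
ee_pos: [490.0, 395.5, 357.6]
eef_rot: [0.001, 0.817, 0.577, 0.005]
ft_force: [1.0, 1.0, 0.3]
finger_gap: 17.5
```

```bash
python3 - <<'E'
from h import *
s=state();print(s['ee_pos'],s['finger_gap'],s['ft_force'],s['joint_positions'])
p=shot('side','s1'); cv2.imwrite('pics/s1.png',cv2.resize(p['image'][100:310,160:420,::-1],None,fx=3,fy=2.8))
E
```

```text
[490.02024463 395.50599676 357.58451101] 17.470307191179757 [0.98007018 1.03365573 0.33520571] [ 4.87447931e-01  2.47368060e-01  1.26496927e+00  1.00364718e-04
  1.62001087e+00 -7.41640445e-01]
```

View pics/s1.png

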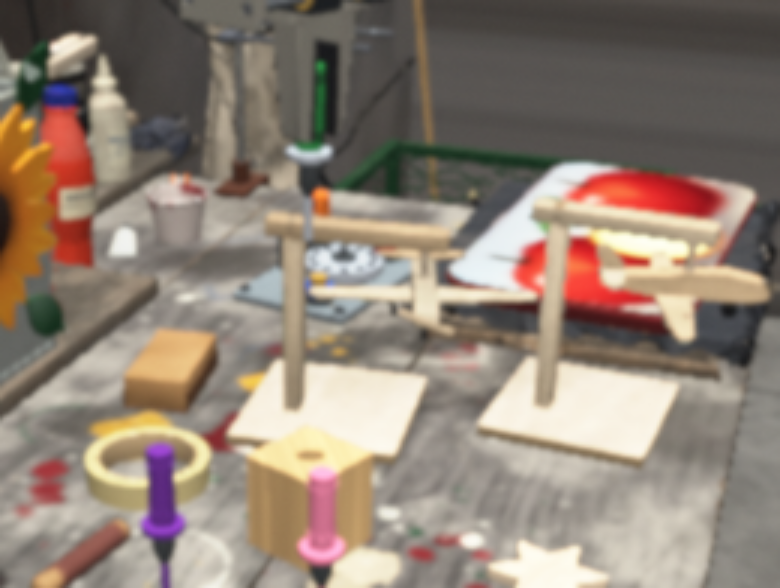

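```bash
python3 - <<'E'
from h import *
p=camera('side');s=state();e=s['ee_pos'];print(e,s['eef_rot'])
im=p['image'][:,:,::-1]
cv2.imwrite('pics/s2.png',cv2.resize(im[95:190,230:310],None,fx=7,fy=6,interpolation=2))
for X in ([490,395.5,380],[490,395.5,352],[490,395.5,322],[490,395.5,254]): print(proj(p,X)[0], ((proj(p,X)[0]-[230,95])*[7,6]).round())
t=shot('top','t2');c=t['image'][:,:,::-1]
cv2.imwrite('pics/t2.png',cv2.resize(c[120:280,100:300],None,fx=4,fy=3.7,interpolation=2))
w=wshot('w4')
for q in boxes_of(w,'tip'): print(q,wproj(w,q['point']))
for z in (381,352,321,254): print(z,wproj(w,[490,395.5,z]))
E
```

```text
[488.68987426 394.73286553 351.71951222] [1.70150028e-05 8.17052016e-01 5.76563890e-01 2.91071192e-04]
[264.24122524 123.17844469] [240. 169.]
[264.16010717 137.69640747] [239. 256.]
[264.07545929 152.84611019] [239. 347.]
[263.89178668 185.7185892 ] [237. 544.]
{'point': [486.1, 392.5, 357.0], 'conf': 0.92} [276.20617862 287.50451359]
{'point': [549.3, 497.1, 91.3], 'conf': 0.69} [365.40077188 201.4580857 ]
{'point': [443.6, 487.6, 98.2], 'conf': 0.56} [338.28124926 129.61149967]
381 [284.65873268 321.33422646]
352 [284.03687883 286.94991509]
321 [283.57107338 261.19402465]
254 [282.93317126 225.92235244]
```

View pics/s2.png

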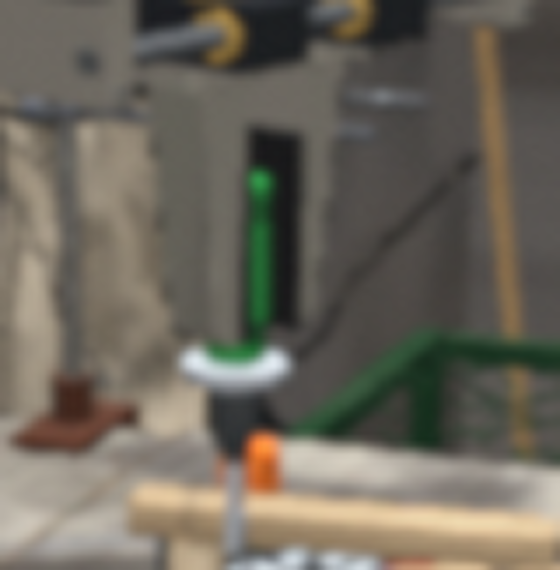

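View pics/w4.png

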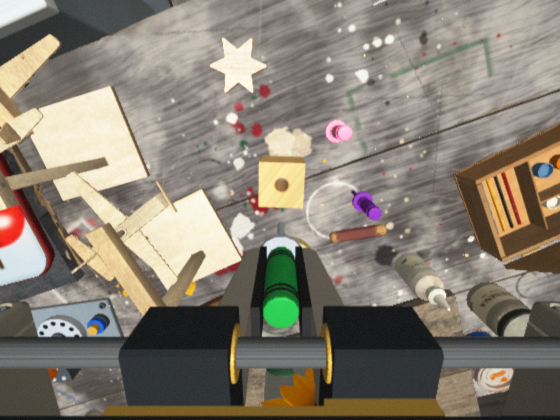

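View pics/t2.png

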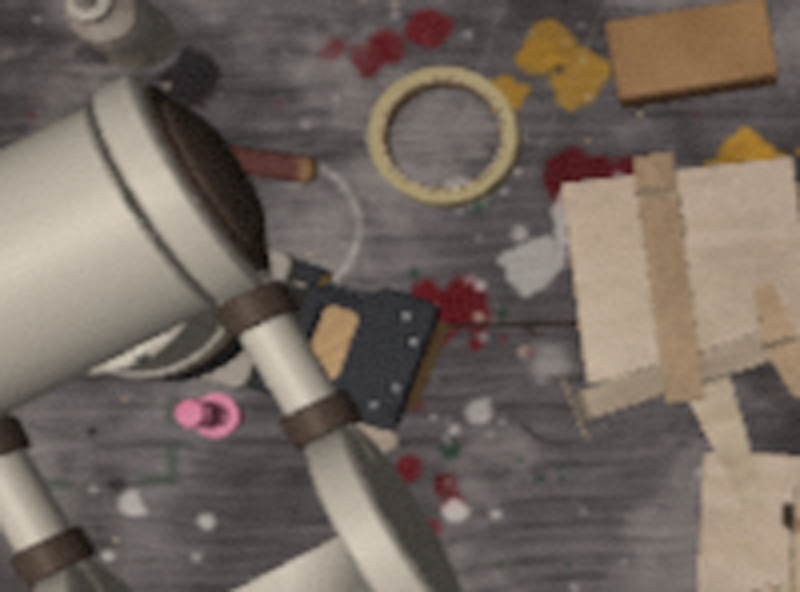

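Request:
{"op": "drive_tool", "data": {
  "motion": [
    [[0.4, -1.9, 0, 0, 0, 0, 1], [0.8, -3.7, 0, 0, 0, 0, 1], [0.8, -3.7, 0, 0, 0, 0, 1], [0.8, -3.7, 0, 0, 0, 0, 1], [0.8, -3.7, 0, 0, 0, 0, 1]]
  ]
}}

```text
clock: 5.48
ee_pos: [524.1, 226.1, 349.7]
eef_rot: [-0.001, 0.817, 0.577, -0.001]
ft_force: [0.6, 0.7, -1.6]
finger_gap: 17.1
```

Request:
{"op": "drive_tool", "data": {
  "motion": [
    [[0.8, -3.7, 0, 0, 0, 0, 1], [0.8, -3.7, 0, 0, 0, 0, 1], [0.8, -3.7, 0, 0, 0, 0, 1], [0.8, -3.7, 0, 0, 0, 0, 1], [0.8, -3.7, 0, 0, 0, 0, 1]]
  ]
}}

```text
clock: 5.9
ee_pos: [564.1, 41.0, 349.8]
eef_rot: [-0.001, 0.817, 0.577, -0.001]
ft_force: [0.1, 1.1, -0.4]
finger_gap: 17.5
```

Request:
{"op": "drive_tool", "data": {
  "motion": [
    [[0.8, -3.7, 0, 0, 0, 0, 1], [0.8, -3.7, 0, 0, 0, 0, 1], [0.8, -3.7, 0, 0, 0, 0, 1], [0.8, -3.7, 0, 0, 0, 0, 1], [0.7, -3.7, 0, 0, 0, 0, 1]]
  ]
}}

```text
clock: 6.32
ee_pos: [603.3, -143.9, 349.6]
eef_rot: [-0.001, 0.817, 0.576, -0.001]
ft_force: [0.1, -0.4, -1.5]
finger_gap: 17.4
```

Request:
{"op": "drive_tool", "data": {
  "motion": [
    [[0, -1.9, 0, 0, 0, 0, 1], [0, 0, 0, 0, 0, 0, 1], [0, 0, 0, 0, 0, 0, 1]]
  ]
}}

```text
clock: 6.57
ee_pos: [603.1, -161.7, 349.6]
eef_rot: [-0.002, 0.818, 0.576, -0.001]
ft_force: [0.7, 0.6, -1.0]
finger_gap: 17.7
```

```bash
python3 - <<'E'
from h import *
s=state();print(s['ee_pos'],s['finger_gap'],s['ft_force'],s['joint_positions'])
p=shot('side','s3'); cv2.imwrite('pics/s3.png',cv2.resize(p['image'][60:230,200:420,::-1],None,fx=3.5,fy=3.5))
w=wshot('w5')
for n,X in (('red',[605.4,-161.7,42]),('blue',[632.5,-18.5,42]),('knob',[664,-97,106])): print(n,wproj(w,X))
for l in ('red_top','blue_top','knob'):
  for q in boxes_of(w,l): print(l,q,wproj(w,q['point']))
E
```

```text
[ 603.14130103 -161.72878554  349.64229071] 17.671595503961296 [ 0.73704601  0.62682713 -1.01586009] [-4.55437900e-01  2.43985212e-01  1.28418925e+00  5.10687859e-04
  1.61691860e+00 -1.68254571e+00]
red [280.31469907 180.09630858]
blue [375.96736131 165.31516556]
knob [339.77402802 213.41447   ]
red_top {'point': [600.5, -159.8, 358.0], 'conf': 0.74} [280.84128404 285.69253523]
blue_top {'point': [633.9, -18.0, 38.1], 'conf': 0.56} [375.73323221 165.7105936 ]
knob {'point': [664.5, -96.4, 105.5], 'conf': 0.95} [340.23229976 213.49556307]
```

View pics/w5.png

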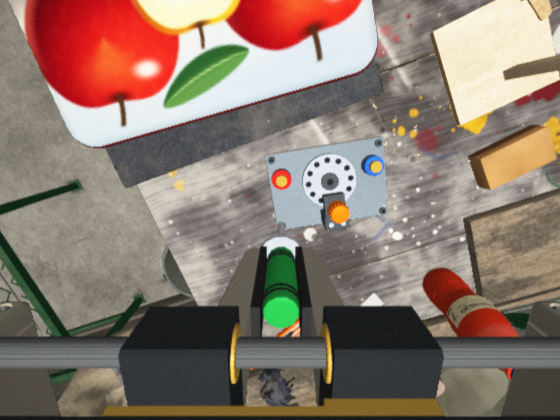

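View pics/s3.png

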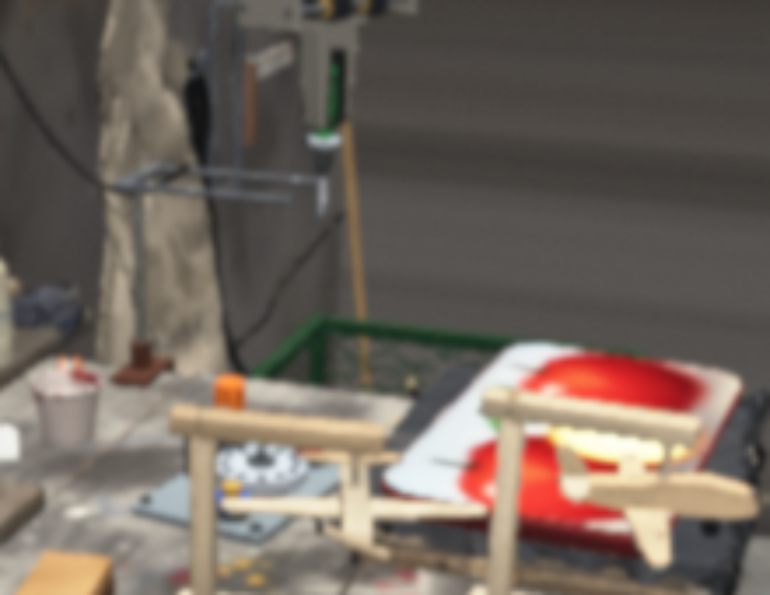

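Red button appears at (281,181), matching the prediction. Descending over red.

Request:
{"op": "drive_tool", "data": {
  "motion": [
    [[0, 0, -3.5, 0, 0, 0, 1], [0, 0, -3.5, 0, 0, 0, 1], [0, 0, -3.5, 0, 0, 0, 1], [0, 0, -3.5, 0, 0, 0, 1], [0, 0, -3.0, 0, 0, 0, 1]]
  ]
}}

```text
clock: 7.23
ee_pos: [603.1, -159.7, 179.3]
eef_rot: [-0.001, 0.817, 0.577, -0.0]
ft_force: [-0.3, -0.5, -1.3]
finger_gap: 17.6
```

Request:
{"op": "drive_tool", "data": {
  "motion": [
    [[0, 0, -2.0, 0, 0, 0, 1], [0, 0, 0, 0, 0, 0, 1], [0, 0, 0, 0, 0, 0, 1], [0, 0, 0, 0, 0, 0, 1]]
  ]
}}

```text
clock: 7.57
ee_pos: [604.9, -161.3, 163.9]
eef_rot: [0.001, 0.817, 0.577, 0.001]
ft_force: [0.0, -0.1, -0.8]
finger_gap: 18.0
```

```bash
python3 - <<'E'
from h import *
p=shot('side','s4'); cv2.imwrite('pics/s4.png',cv2.resize(p['image'][100:230,220:350,::-1],None,fx=4.5,fy=4.5))
t=shot('top','t4'); cv2.imwrite('pics/t4.png',cv2.resize(t['image'][100:230,320:460,::-1],None,fx=4.5,fy=4.5))
s=state();print(s['ee_pos'],s['finger_gap'],s['ft_force'])
w=wshot('w6'); print(wproj(w,[605.4,-161.7,42]))
E
```

```text
[ 605.23992761 -161.69554647  164.44905398] 17.461616932199355 [ 1.12993875  0.85896938 -1.32829675]
[281.00426241 214.49485245]
```

View pics/w6.png

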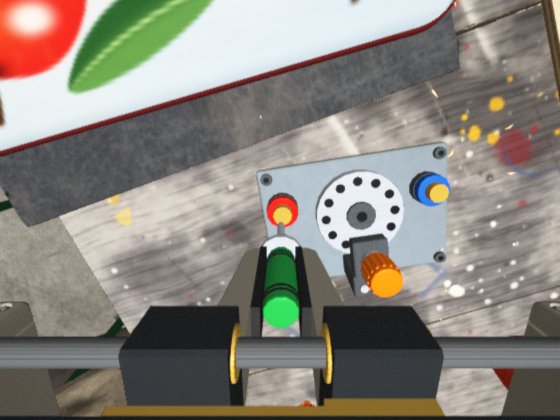

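View pics/s4.png

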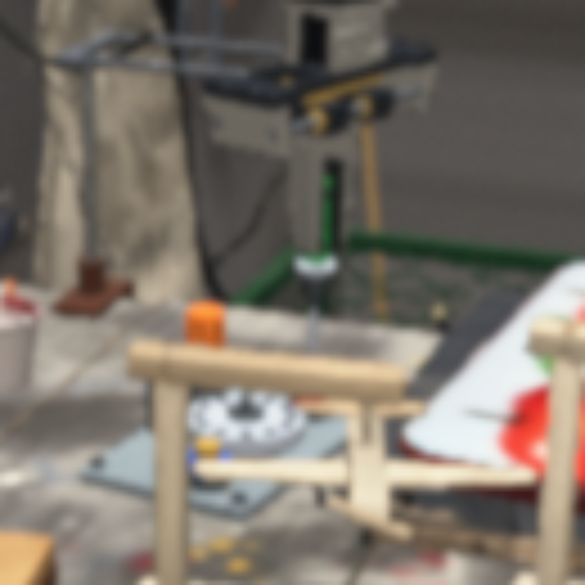

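View pics/t4.png

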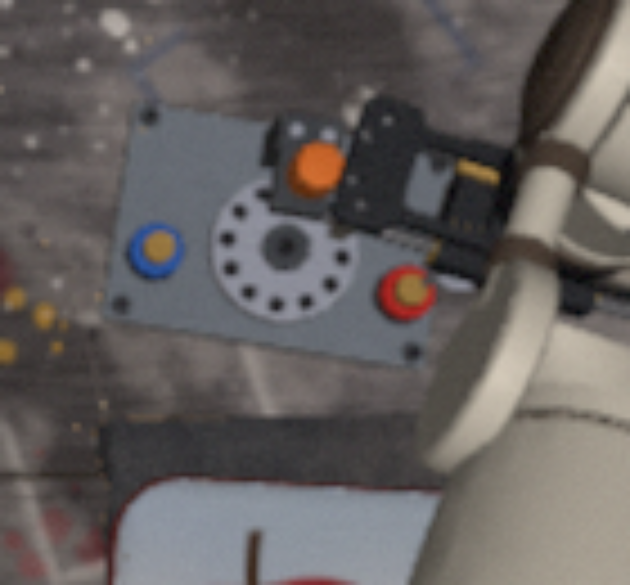

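Request:
{"op": "drive_tool", "data": {
  "motion": [
    [[-0.1, 0, -1.0, 0, 0, 0, 1], [0, 0, -0.7, 0, 0, 0, 1], [0, 0, 0, 0, 0, 0, 1], [0, 0, 0, 0, 0, 0, 1]]
  ]
}}

```text
clock: 8.05
ee_pos: [602.3, -161.2, 144.1]
eef_rot: [-0.001, 0.817, 0.577, -0.0]
ft_force: [-0.2, -0.1, 0.8]
finger_gap: 17.1
```

Request:
{"op": "drive_tool", "data": {
  "motion": [
    [[0, 0, -0.2, 0, 0, 0, 1], [0, 0, -0.2, 0, 0, 0, 1], [0, 0, 0, 0, 0, 0, 1], [0, 0, 0, 0, 0, 0, 1]]
  ]
}}

```text
clock: 8.38
ee_pos: [602.7, -161.3, 140.7]
eef_rot: [-0.0, 0.817, 0.577, -0.0]
ft_force: [-1.5, 0.7, 1.6]
finger_gap: 17.6
```

Request:
{"op": "drive_tool", "data": {
  "motion": [
    [[0, 0, 0, 0, 0, 0, 1], [0, 0, 0, 0, 0, 0, 1]]
  ]
}}

```text
clock: 8.55
ee_pos: [602.8, -161.3, 140.8]
eef_rot: [0.0, 0.817, 0.577, -0.0]
ft_force: [-1.8, -0.2, 2.3]
finger_gap: 17.7
```

```bash
python3 - <<'E'
from h import *
t=shot('top','t5'); cv2.imwrite('pics/t5.png',cv2.resize(t['image'][100:230,320:460,::-1],None,fx=4.5,fy=4.5))
w=wshot('w7'); print(wproj(w,[605.4,-161.7,42]))
cv2.imwrite('pics/w7.png',cv2.resize(w['image'][150:340,200:420,::-1],None,fx=3.5,fy=3.1))
s=state();print(s['ee_pos'],s['finger_gap'],s['ft_force'])
E
```

```text
[281.53180223 226.13369921]
[ 602.74398696 -161.31260329  140.74303862] 17.79600361494172 [-1.61370129 -0.16102518  2.52032234]
```

View pics/w7.png

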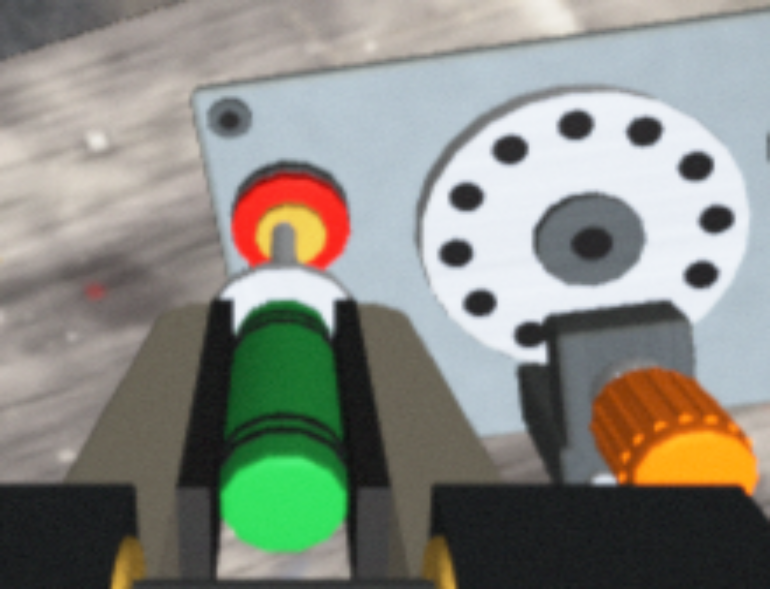

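View pics/t5.png

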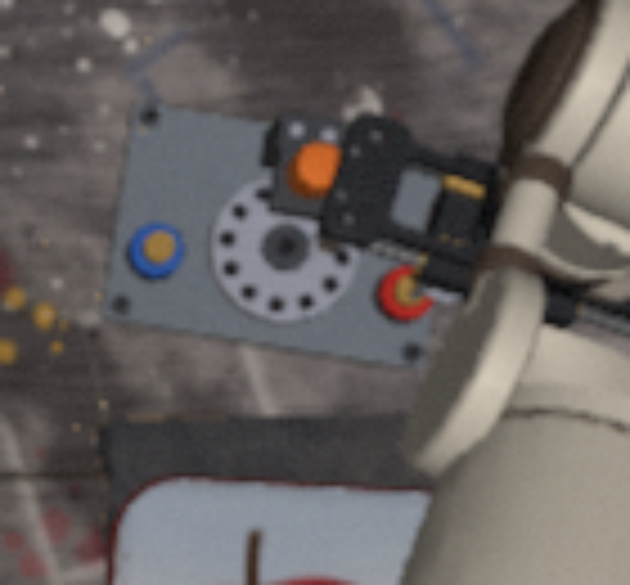

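Stylus tip rests on the red button, which has sunk, and force rose by about 3.7 N. Now to blue.

Request:
{"op": "drive_tool", "data": {
  "motion": [
    [[0, 0, 1.5, 0, 0, 0, 1], [0, 0, 3.0, 0, 0, 0, 1], [0, 0, 3.0, 0, 0, 0, 1], [0, 0, 1.5, 0, 0, 0, 1], [0.5, 2.5, 0, 0, 0, 0, 1]]
  ]
}}

```text
clock: 9.07
ee_pos: [609.7, -140.6, 235.6]
eef_rot: [0.005, 0.818, 0.575, 0.002]
ft_force: [-0.6, 0.2, -0.5]
finger_gap: 17.7
```

Request:
{"op": "drive_tool", "data": {
  "motion": [
    [[0.5, 3.0, 0, 0, 0, 0, 1], [0.6, 3.0, 0, 0, 0, 0, 1], [0.6, 3.0, 0, 0, 0, 0, 1], [0.5, 2.8, 0, 0, 0, 0, 1], [0, 0, 0, 0, 0, 0, 1]]
  ]
}}

```text
clock: 9.48
ee_pos: [630.1, -13.3, 230.0]
eef_rot: [-0.001, 0.816, 0.578, 0.001]
ft_force: [0.3, -0.3, -1.4]
finger_gap: 17.7
```

Request:
{"op": "drive_tool", "data": {
  "motion": [
    [[0, 0, -2.5, 0, 0, 0, 1], [0, 0, -2.5, 0, 0, 0, 1], [0, 0, -1.0, 0, 0, 0, 1], [0, 0, 0, 0, 0, 0, 1], [0, 0, 0, 0, 0, 0, 1]]
  ]
}}

```text
clock: 9.9
ee_pos: [629.5, -18.6, 170.3]
eef_rot: [-0.0, 0.817, 0.576, -0.0]
ft_force: [-0.1, -0.3, -0.1]
finger_gap: 17.3
```

```bash
python3 - <<'E'
from h import *
w=wshot('w8'); print(wproj(w,[632.5,-18.5,42]))
s=state();print(s['ee_pos'],s['finger_gap'],s['ft_force'])
E
```

```text
[282.06041591 215.91648638]
[630.37188422 -18.78350505 171.70206935] 17.468206093649414 [ 0.37618162  0.34114239 -0.12653833]
```

View pics/w8.png

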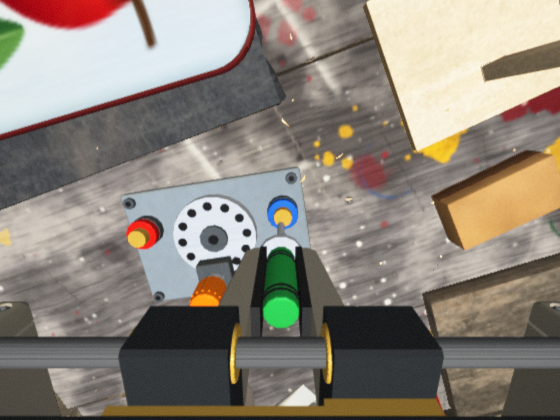

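The stylus points at the blue button at (283,215). Pressing.

Request:
{"op": "drive_tool", "data": {
  "motion": [
    [[0, 0, -1.5, 0, 0, 0, 1], [0, 0, -1.0, 0, 0, 0, 1], [0, 0, 0, 0, 0, 0, 1], [0, 0, 0, 0, 0, 0, 1]]
  ]
}}

```text
clock: 10.28
ee_pos: [629.8, -18.5, 146.0]
eef_rot: [0.0, 0.817, 0.576, -0.0]
ft_force: [0.5, -1.0, -0.9]
finger_gap: 17.7
```

Request:
{"op": "drive_tool", "data": {
  "motion": [
    [[0, 0, -0.2, 0, 0, 0, 1], [0, 0, -0.2, 0, 0, 0, 1], [0, 0, 0, 0, 0, 0, 1], [0, 0, 0, 0, 0, 0, 1]]
  ]
}}

```text
clock: 10.62
ee_pos: [630.3, -18.4, 142.4]
eef_rot: [0.001, 0.817, 0.577, 0.001]
ft_force: [0.5, -0.4, 0.9]
finger_gap: 17.5
```

Request:
{"op": "drive_tool", "data": {
  "motion": [
    [[0, 0, -0.1, 0, 0, 0, 1], [0, 0, 0, 0, 0, 0, 1], [0, 0, 0, 0, 0, 0, 1], [0, 0, 0, 0, 0, 0, 1]]
  ]
}}

```text
clock: 10.95
ee_pos: [630.2, -18.4, 141.0]
eef_rot: [0.0, 0.817, 0.577, 0.0]
ft_force: [1.8, 0.1, 2.2]
finger_gap: 17.2
```

```bash
python3 - <<'E'
from h import *
w=wshot('w9'); print(wproj(w,[632.5,-18.5,42]))
cv2.imwrite('pics/w9.png',cv2.resize(w['image'][150:340,150:370,::-1],None,fx=3.5,fy=3.1))
s=state();print(s['ee_pos'],s['finger_gap'],s['ft_force'])
E
```

```text
[281.6927668  225.50258883]
[630.11659299 -18.40811367 140.94424696] 17.91581164721446 [ 0.8491167  -0.52625344  2.18088381]
```

View pics/w9.png

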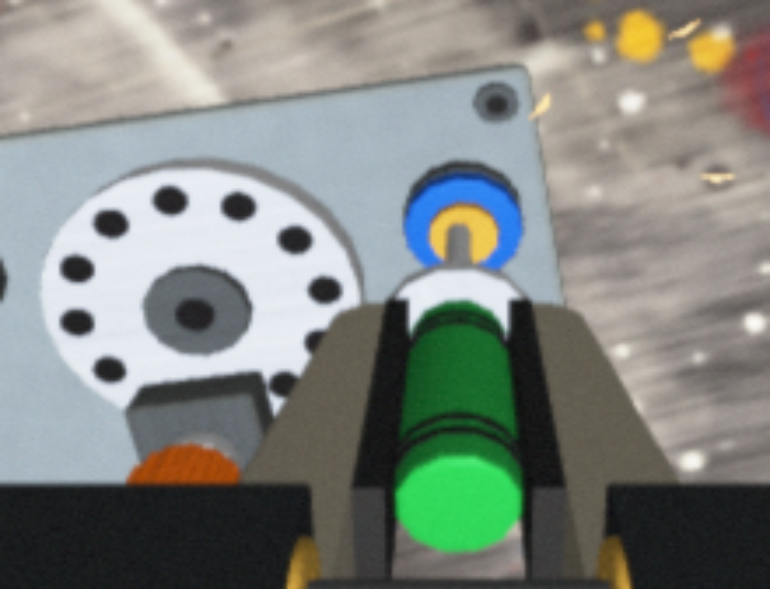

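Blue is pressed too: the tip is centred on the button and force is up by about 3 N. Returning.

Request:
{"op": "drive_tool", "data": {
  "motion": [
    [[0, 0, 2.0, 0, 0, 0, 1], [0, 0, 3.5, 0, 0, 0, 1], [0, 0, 3.5, 0, 0, 0, 1], [0, 0, 3.5, 0, 0, 0, 1], [0, 0, 3.5, 0, 0, 0, 1]]
  ]
}}

```text
clock: 11.42
ee_pos: [628.8, -18.0, 301.1]
eef_rot: [-0.001, 0.817, 0.577, -0.001]
ft_force: [0.9, -0.9, -0.4]
finger_gap: 17.4
```

Request:
{"op": "drive_tool", "data": {
  "motion": [
    [[0, 0, 3.5, 0, 0, 0, 1], [0, 0, 2.0, 0, 0, 0, 1], [-0.6, 1.7, 0, 0, 0, 0, 1], [-1.2, 3.5, 0, 0, 0, 0, 1], [-1.2, 3.5, 0, 0, 0, 0, 1]]
  ]
}}

```text
clock: 11.83
ee_pos: [599.1, 68.9, 354.8]
eef_rot: [-0.001, 0.818, 0.576, -0.001]
ft_force: [0.5, 0.8, -0.9]
finger_gap: 17.6
```

Request:
{"op": "drive_tool", "data": {
  "motion": [
    [[-1.2, 3.5, 0, 0, 0, 0, 1], [-1.2, 3.5, 0, 0, 0, 0, 1], [-1.2, 3.5, 0, 0, 0, 0, 1], [-1.2, 3.5, 0, 0, 0, 0, 1], [-1.2, 3.5, 0, 0, 0, 0, 1]]
  ]
}}

```text
clock: 12.25
ee_pos: [538.2, 245.3, 354.6]
eef_rot: [-0.001, 0.817, 0.577, -0.001]
ft_force: [-0.7, -0.1, -1.0]
finger_gap: 17.7
```

Request:
{"op": "drive_tool", "data": {
  "motion": [
    [[-1.2, 3.5, 0, 0, 0, 0, 1], [-1.2, 3.5, 0, 0, 0, 0, 1], [-1.2, 3.5, 0, 0, 0, 0, 1], [-1.2, 3.5, 0, 0, 0, 0, 1], [-0.3, 1.1, 0, 0, 0, 0, 1]]
  ]
}}

```text
clock: 12.67
ee_pos: [485.7, 398.8, 354.3]
eef_rot: [-0.001, 0.816, 0.578, -0.001]
ft_force: [0.7, 0.7, -0.5]
finger_gap: 17.5
```

Request:
{"op": "drive_tool", "data": {
  "motion": [
    [[0, 0, 0, 0, 0, 0, 1], [0, 0, 0, 0, 0, 0, 1], [0, 0, 0, 0, 0, 0, 1], [0, 0, 0, 0, 0, 0, 1]]
  ]
}}

```text
clock: 13.0
ee_pos: [489.5, 393.2, 355.4]
eef_rot: [0.0, 0.818, 0.576, -0.0]
ft_force: [0.6, -0.8, -0.9]
finger_gap: 17.3
```

Request:
{"op": "drive_tool", "data": {
  "motion": [
    [[0, 0, -3.0, 0, 0, 0, 1], [0, 0, -3.0, 0, 0, 0, 1], [0, 0, -3.0, 0, 0, 0, 1], [0, 0, -3.0, 0, 0, 0, 1], [0, 0, -2.0, 0, 0, 0, 1]]
  ]
}}

```text
clock: 13.42
ee_pos: [488.2, 392.6, 212.2]
eef_rot: [-0.0, 0.818, 0.576, -0.002]
ft_force: [-0.7, -0.3, -1.1]
finger_gap: 17.9
```

Request:
{"op": "drive_tool", "data": {
  "motion": [
    [[0, 0, 0, 0, 0, 0, 1], [0, 0, 0, 0, 0, 0, 1], [0, 0, 0, 0, 0, 0, 1], [0, 0, 0, 0, 0, 0, 1]]
  ]
}}

```text
clock: 13.75
ee_pos: [490.2, 395.0, 218.4]
eef_rot: [0.0, 0.817, 0.576, 0.002]
ft_force: [0.3, 0.3, -1.3]
finger_gap: 17.7
```

```bash
python3 - <<'E'
from h import *
s=state();e=s['ee_pos'];print(e,s['eef_rot'])
p=camera('side');im=p['image'][:,:,::-1]
cv2.imwrite('pics/s5.png',cv2.resize(im[165:290,220:310],None,fx=7,fy=4.7,interpolation=2))
for dz in (24,-36,-103.6): X=e+[0,0,dz]; print(((proj(p,X)[0]-[220,165])*[7,4.7]).round())
print('mouth',((proj(p,[489,395,80])[0]-[220,165])*[7,4.7]).round())
w=wshot('w10'); cv2.imwrite('pics/w10.png',cv2.resize(w['image'][150:340,180:380,::-1],None,fx=3.5,fy=3.1))
print((wproj(w,[489,395,80])-[180,150])*[3.5,3.1])
E
```

```text
[490.2260785  394.98733588 218.3914394 ] [2.99126659e-04 8.17246981e-01 5.76283238e-01 2.21642739e-03]
[307. 122.]
[306. 250.]
[305. 386.]
mouth [308. 454.]
[350.03677041 182.13022268]
```

View pics/s5.png

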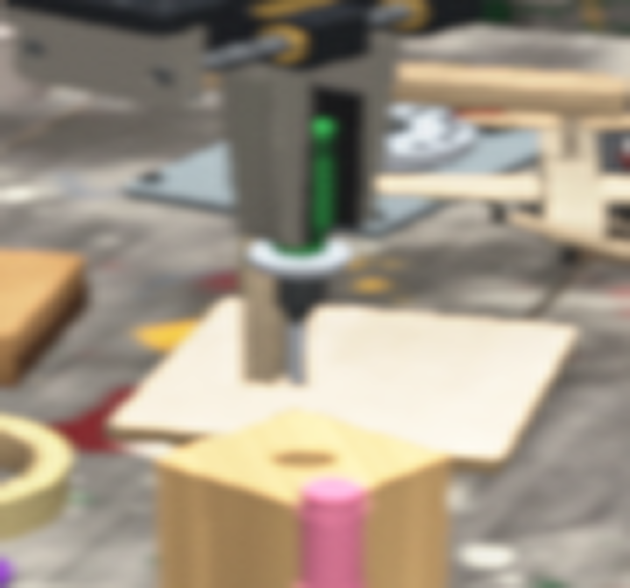

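View pics/w10.png

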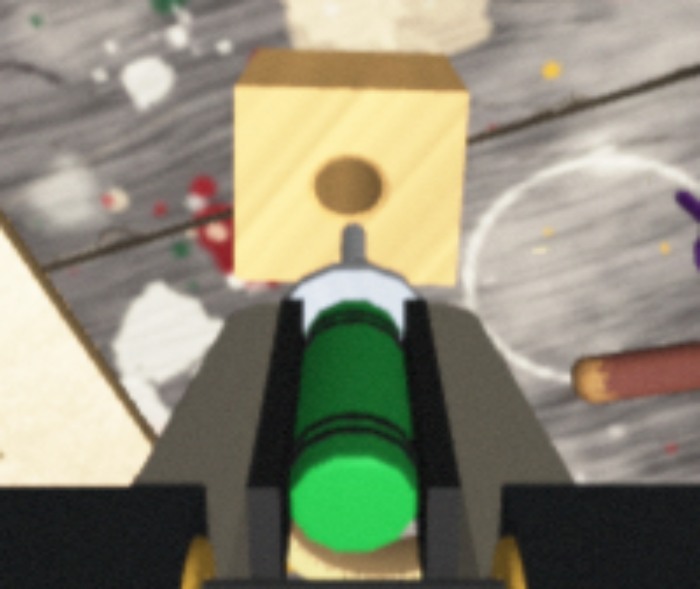

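```bash
python3 - <<'E'
from h import *
w=wshot('w11');T=wpose();C=w['C'];K=w['intrinsics']
def intersect(uv,zt):
    # tool-frame point at tool z=zt along pixel
    M=np.linalg.inv(T)@C; d=M[:3,:3]@np.linalg.inv(K)@np.array([*uv,1.]); c=M[:3,3]; return c+d*(zt-c[2])/d[2]
a=intersect((280.9,312.3),-24.4);b=intersect((281.1,223.0),103.0)
print(a,b,T[:3,:3]@a,T[:3,:3]@b,T[:3,3],T[:3,:3])
h=w['image'];hs=cv2.cvtColor(h,cv2.COLOR_RGB2HSV)
print(wray(w,(348/3.5+180,185/3.1+150),80))
E
```

```text
[ -0.07791473   1.71565878 -24.4       ] [  0.31578292   1.6520087  103.        ] [ 1.52705613 -0.68265312 24.40310718] [   1.92884617   -0.11298248 -102.9956098 ] [489.55543853 395.04951332 217.42150777] [[ 0.33530055  0.94210766  0.00258829]
 [ 0.94210869 -0.33530474  0.00139264]
 [ 0.00217988  0.0019715  -0.99999568]]
[489.28022966 394.14420364  80.        ]
```

The wrist view shows no tilt; in the side view the handle is half hidden by the finger, which explains the apparent lean. Tip is about 2 mm +x of the tool axis, the same as when it came out. Inserting.

Request:
{"op": "drive_tool", "data": {
  "motion": [
    [[0, 0, -1.5, 0, 0, 0, 1], [0, 0, -1.5, 0, 0, 0, 1], [0, 0, -1.0, 0, 0, 0, 1], [0, 0, 0, 0, 0, 0, 1], [0, 0, 0, 0, 0, 0, 1]]
  ]
}}

```text
clock: 14.32
ee_pos: [488.5, 394.7, 175.5]
eef_rot: [-0.0, 0.817, 0.577, -0.0]
ft_force: [0.8, 0.1, -1.1]
finger_gap: 17.2
```

Request:
{"op": "drive_tool", "data": {
  "motion": [
    [[0, 0, 0, 0, 0, 0, 1], [0, 0, 0, 0, 0, 0, 1]]
  ]
}}

```text
clock: 14.48
ee_pos: [489.4, 395.1, 176.9]
eef_rot: [0.0, 0.817, 0.577, 0.001]
ft_force: [0.1, 0.8, -1.7]
finger_gap: 17.9
```

```bash
python3 - <<'E'
from h import *
w=wshot('w12'); cv2.imwrite('pics/w12.png',cv2.resize(w['image'][150:340,180:380,::-1],None,fx=3.5,fy=3.1))
s=state();print(s['ee_pos'],s['eef_rot'],s['ft_force'])
E
```

```text
[489.33360735 395.07361619 176.84904051] [1.29674213e-04 8.17051417e-01 5.76563925e-01 1.00262245e-03] [-0.201641    0.46196265 -0.99897082]
```

View pics/w12.png

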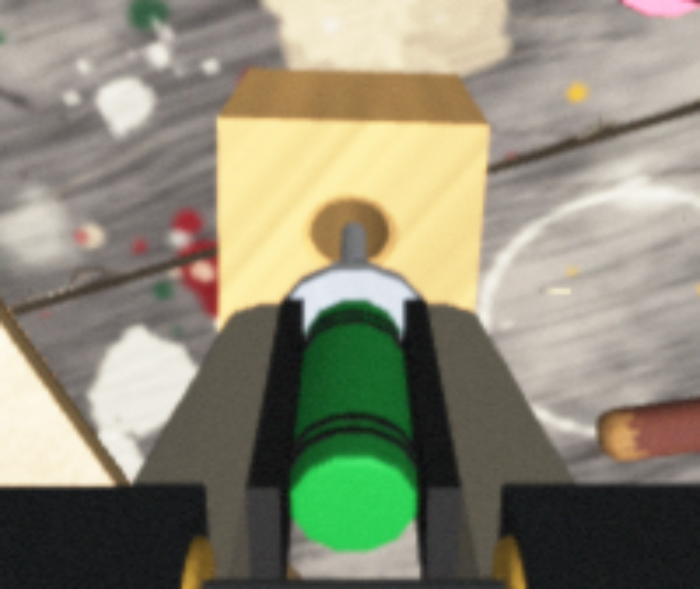

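Tip is entering the hole, centred at about (352,230) in the crop. Going down the rest, with a tiny correction.

Request:
{"op": "drive_tool", "data": {
  "motion": [
    [[-0.06, -0.04, -1.2, 0, 0, 0, 1], [0, 0, -1.0, 0, 0, 0, 1], [0, 0, -0.8, 0, 0, 0, 1], [0, 0, 0, 0, 0, 0, 1]]
  ]
}}

```text
clock: 14.87
ee_pos: [486.4, 393.3, 142.2]
eef_rot: [-0.0, 0.817, 0.577, -0.003]
ft_force: [-0.4, 0.6, -1.3]
finger_gap: 18.0
```

Request:
{"op": "drive_tool", "data": {
  "motion": [
    [[0, 0, -0.8, 0, 0, 0, 1], [0, 0, -0.8, 0, 0, 0, 1], [0, 0, -0.4, 0, 0, 0, 1], [0, 0, 0, 0, 0, 0, 1], [0, 0, 0, 0, 0, 0, 1]]
  ]
}}

```text
clock: 15.28
ee_pos: [488.0, 394.3, 125.3]
eef_rot: [-0.0, 0.817, 0.577, -0.0]
ft_force: [-0.6, 0.3, -0.9]
finger_gap: 17.6
```

Request:
{"op": "drive_tool", "data": {
  "motion": [
    [[0, 0, -0.2, 0, 0, 0, 1], [0, 0, -0.1, 0, 0, 0, 1], [0, 0, 0, 0, 0, 0, 1], [0, 0, 0, 0, 0, 0, 1]]
  ]
}}

```text
clock: 15.62
ee_pos: [488.2, 394.4, 122.8]
eef_rot: [0.0, 0.817, 0.577, 0.0]
ft_force: [-0.7, 0.0, -1.2]
finger_gap: 17.5
```

Request:
{"op": "drive_tool", "data": {
  "motion": [
    [[0, 0, -0.05, 0, 0, 0, 1], [0, 0, 0, 0, 0, 0, 0.4], [0, 0, 0, 0, 0, 0, 0], [0, 0, 0, 0, 0, 0, -0.3], [0, 0, 0, 0, 0, 0, -0.3]]
  ]
}}

```text
clock: 16.03
ee_pos: [488.3, 394.4, 122.3]
eef_rot: [0.0, 0.817, 0.577, 0.0]
ft_force: [0.3, 0.6, -0.4]
finger_gap: 41.9
```

Request:
{"op": "drive_tool", "data": {
  "motion": [
    [[0, 0, 0, 0, 0, 0, -0.3], [0, 0, 0, 0, 0, 0, -0.3], [0, 0, 0, 0, 0, 0, -0.3], [0, 0, 0, 0, 0, 0, -0.3]]
  ]
}}

```text
clock: 16.37
ee_pos: [488.1, 394.3, 122.1]
eef_rot: [-0.0, 0.817, 0.577, -0.0]
ft_force: [-0.1, -0.1, 0.5]
finger_gap: 59.5
```

```bash
python3 - <<'E'
from h import *
s=state();print(s['ee_pos'],s['finger_gap'],s['ft_force'])
w=wshot('w13'); print(wproj(w,[489,395,146]),wproj(w,[489,395,86]))
p=camera('side'); cv2.imwrite('pics/s6.png',cv2.resize(p['image'][190:310,200:320,::-1],None,fx=5,fy=5,interpolation=2))
E
```

```text
[488.12750415 394.32297628 122.10122746] 59.490327612241735 [-0.1333018  -0.13278984  0.46088304]
[283.2410248  310.52522651] [282.45077668 255.36103449]
```

View pics/w13.png

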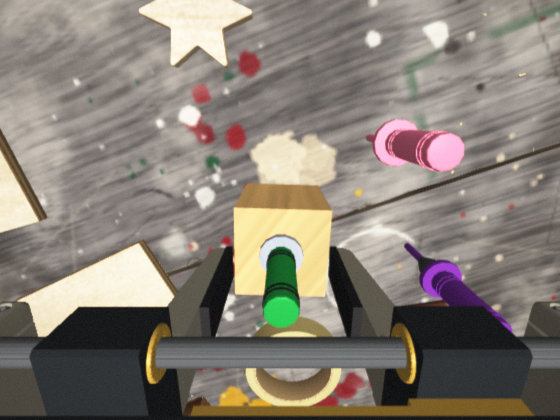

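View pics/s6.png

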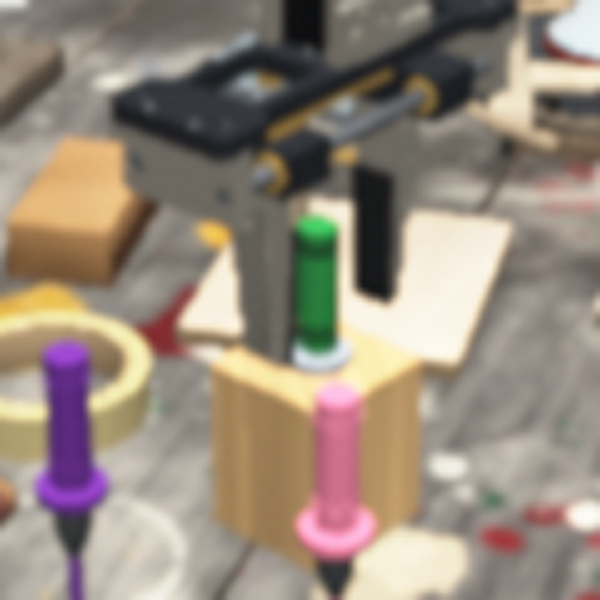

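Probe is seated upright with its collar on the wood, and the fingers are clear. Going up and over to the knob.

Request:
{"op": "drive_tool", "data": {
  "motion": [
    [[0, 0, 1.5, 0, 0, 0, -0.3], [0, 0, 3.0, 0, 0, 0, -0.3], [0, 0, 3.5, 0, 0, 0, -0.3], [0, 0, 3.5, 0, 0, 0, -0.3], [0, 0, 3.5, 0, 0, 0, -0.3]]
  ]
}}

```text
clock: 16.88
ee_pos: [487.8, 394.2, 273.6]
eef_rot: [-0.0, 0.817, 0.577, -0.0]
ft_force: [1.0, 1.3, -0.3]
finger_gap: 59.6
```

Request:
{"op": "drive_tool", "data": {
  "motion": [
    [[0, 0, 3.0, 0, 0, 0, -0.3], [0.6, -1.7, 0, 0, 0, 0, -0.3], [1.25, -3.5, 0, 0, 0, 0, -0.3], [1.25, -3.5, 0, 0, 0, 0, -0.3], [1.25, -3.5, 0, 0, 0, 0, -0.3]]
  ]
}}

```text
clock: 17.3
ee_pos: [531.8, 271.3, 302.3]
eef_rot: [0.0, 0.817, 0.577, 0.0]
ft_force: [0.1, 0.6, 0.3]
finger_gap: 59.6
```

Request:
{"op": "drive_tool", "data": {
  "motion": [
    [[1.25, -3.5, 0, 0, 0, 0, -0.3], [1.25, -3.5, 0, 0, 0, 0, -0.3], [1.25, -3.5, 0, 0, 0, 0, -0.3], [1.25, -3.5, 0, 0, 0, 0, -0.3], [1.25, -3.5, 0, 0, 0, 0, -0.3]]
  ]
}}

```text
clock: 17.72
ee_pos: [594.4, 95.6, 302.2]
eef_rot: [0.0, 0.817, 0.577, 0.0]
ft_force: [0.8, 0.2, -0.1]
finger_gap: 59.9
```

Request:
{"op": "drive_tool", "data": {
  "motion": [
    [[1.25, -3.5, 0, 0, 0, 0, -0.3], [1.25, -3.5, 0, 0, 0, 0, -0.3], [1.25, -3.5, 0, 0, 0, 0, -0.3], [1.25, -3.5, 0, 0, 0, 0, -0.3], [1.25, -3.5, 0, 0, 0, 0, -0.3]]
  ]
}}

```text
clock: 18.13
ee_pos: [656.9, -79.5, 302.1]
eef_rot: [-0.0, 0.817, 0.577, 0.0]
ft_force: [-0.2, 0.5, 0.3]
finger_gap: 60.0
```

Request:
{"op": "drive_tool", "data": {
  "motion": [
    [[0.7, -1.9, 0, 0, 0, 0, -0.3], [0, 0, -3.0, 0, 0, 0, -0.3], [0, 0, -3.0, 0, 0, 0, -0.3], [0, 0, 0, 0, 0, 0, -0.3], [0, 0, 0, 0, 0, 0, -0.3]]
  ]
}}

```text
clock: 18.55
ee_pos: [662.4, -96.3, 240.2]
eef_rot: [-0.002, 0.817, 0.577, -0.001]
ft_force: [-0.4, 0.1, 1.1]
finger_gap: 59.8
```

```bash
python3 - <<'E'
from h import *
s=state();print(s['ee_pos'],s['finger_gap'],s['ft_force'],s['joint_positions'])
w=wshot('w14'); print(wproj(w,[664.3,-97,106]),wproj(w,[664.3,-97,74]))
for q in boxes_of(w,'knob'): print(q,wproj(w,q['point']))
t=shot('top','t6'); cv2.imwrite('pics/t6.png',cv2.resize(t['image'][100:300,100:300,::-1],None,fx=3,fy=3,interpolation=2))
E
```

```text
[662.41929042 -96.28880477 240.15888825] 59.79253731204232 [-0.41552834  0.14718853  1.14308249] [-3.24455430e-01  4.04085044e-01  1.29827206e+00  3.23460242e-05
  1.44407871e+00 -1.55339463e+00]
[280.8343079  213.89048617] [280.80486702 205.12832109]
{'point': [665.6, -95.6, 102.8], 'conf': 0.91} [282.61432151 213.6670742 ]
```

View pics/w14.png

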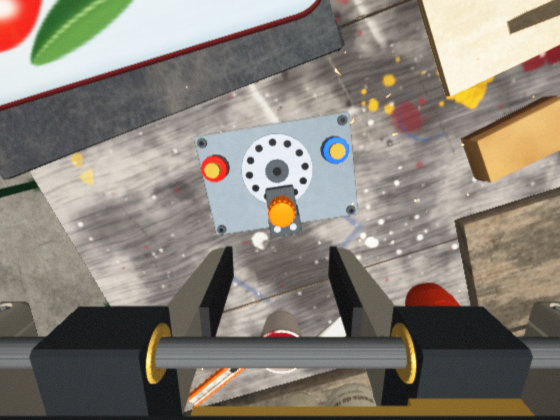

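View pics/t6.png

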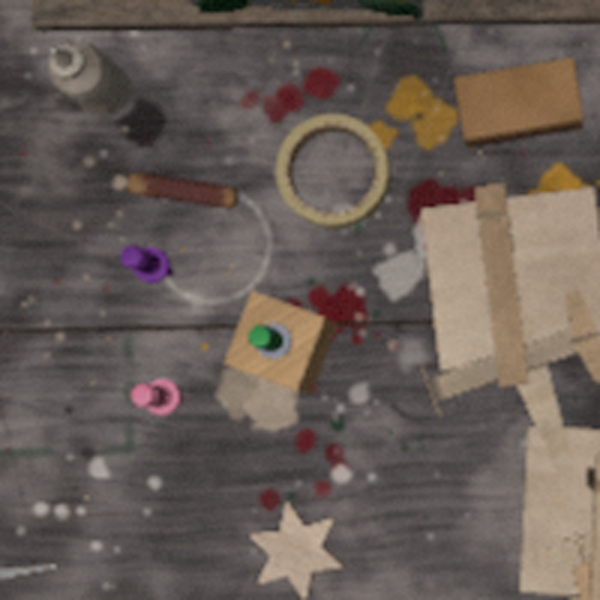

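Top view: probe stands in the stand and the bystanders are unmoved. Wrist view: knob at (282,215), on line. Descending around it.

Request:
{"op": "drive_tool", "data": {
  "motion": [
    [[0.15, 0, -3.0, 0, 0, 0, -0.3], [0, 0, -3.0, 0, 0, 0, -0.3], [0, 0, -3.0, 0, 0, 0, -0.3], [0, 0, -2.0, 0, 0, 0, -0.3], [0, 0, -1.3, 0, 0, 0, -0.3]]
  ]
}}

```text
clock: 19.12
ee_pos: [665.0, -96.3, 118.3]
eef_rot: [-0.0, 0.817, 0.577, -0.0]
ft_force: [-0.1, 0.0, -0.7]
finger_gap: 59.4
```

Request:
{"op": "drive_tool", "data": {
  "motion": [
    [[0, 0, -1.2, 0, 0, 0, -0.3], [0, 0, 0, 0, 0, 0, -0.3], [0, 0, 0, 0, 0, 0, -0.3], [0, 0, 0, 0, 0, 0, -0.3]]
  ]
}}

```text
clock: 19.45
ee_pos: [666.5, -97.1, 109.3]
eef_rot: [0.001, 0.817, 0.577, 0.001]
ft_force: [0.6, -0.5, 0.3]
finger_gap: 59.6
```

```bash
python3 - <<'E'
from h import *
w=wshot('w15'); print(wproj(w,[664.5,-96.5,106]))
s=state();print(s['ee_pos'],s['finger_gap'],s['ft_force'])
E
```

```text
[280.91176026 276.55114421]
[666.49118114 -97.0849053  109.36976282] 60.047697100386074 [-0.29510233 -0.71466074  0.22579164]
```

View pics/w15.png

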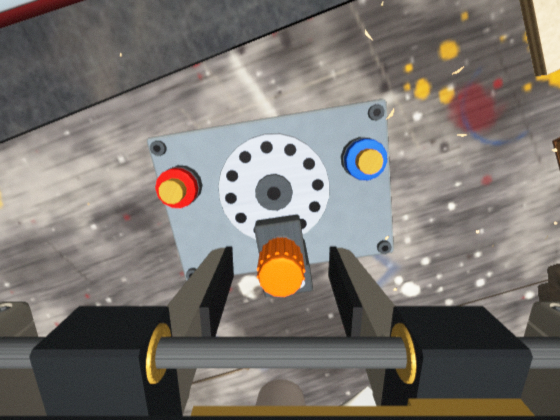

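Request:
{"op": "drive_tool", "data": {
  "motion": [
    [[-0.15, 0, -0.5, 0, 0, 0, 0], [0, 0, -0.1, 0, 0, 0, 0.3], [0, 0, 0, 0, 0, 0, 0.6], [0, 0, 0, 0, 0, 0, 1], [0, 0, 0, 0, 0, 0, 1]]
  ],
  "squeeze": 45
}}

```text
clock: 19.92
ee_pos: [663.7, -96.7, 101.2]
eef_rot: [0.0, 0.817, 0.577, 0.0]
ft_force: [0.0, 0.3, -0.2]
finger_gap: 28.2
```

Request:
{"op": "drive_tool", "data": {
  "motion": [
    [[0, 0, 0, 0, 0, 0, 1], [0, 0, 0, 0, 0, 0, 1], [0, 0, 0, 0, 0, 0, 1], [0, 0, 0, 0, 0, 0, 1], [0, 0, 0, 0, 0, 0, 1]]
  ]
}}

```text
clock: 20.33
ee_pos: [663.8, -96.3, 101.2]
eef_rot: [-0.0, 0.817, 0.577, 0.0]
ft_force: [1.5, 3.5, 0.7]
finger_gap: 25.4
```

Request:
{"op": "drive_tool", "data": {
  "motion": [
    [[0, 0, 0.4, 0, 0, 0, 1], [0, 0, 0.5, 0, 0, 0, 1], [0, 0, 0.5, 0, 0, 0, 1], [0, 0, 0.3, 0, 0, 0, 1], [0, 0, 0, 0, 0, 0, 1]]
  ]
}}

```text
clock: 20.75
ee_pos: [663.8, -96.3, 116.8]
eef_rot: [-0.0, 0.817, 0.577, 0.0]
ft_force: [6.5, 2.3, -9.7]
finger_gap: 25.1
```

Request:
{"op": "drive_tool", "data": {
  "motion": [
    [[0, 0, 0, 0, 0, 0, 1], [0, 0, 0, 0, 0, 0, 1], [0, 0, 0, 0, 0, 0, 1]]
  ]
}}

```text
clock: 21.0
ee_pos: [663.7, -96.2, 116.1]
eef_rot: [-0.0, 0.817, 0.577, 0.0]
ft_force: [7.6, 1.7, -10.6]
finger_gap: 25.1
```

Request:
{"op": "drive_tool", "data": {
  "motion": [
    [[0, 0, 0.2, 0, 0, 0, 1], [0, 0, 0.2, 0, 0, 0, 1], [0, 0, 0.1, 0, 0, 0, 1], [0, 0, 0, 0, 0, 0, 1], [0, 0, 0, 0, 0, 0, 1]]
  ]
}}

```text
clock: 21.42
ee_pos: [663.7, -96.2, 120.9]
eef_rot: [-0.0, 0.817, 0.577, 0.0]
ft_force: [7.0, 1.7, -11.1]
finger_gap: 25.2
```

```bash
python3 - <<'E'
from h import *
for i in range(3):
    w=wshot('w16'); s=state();print(s['ee_pos'],s['finger_gap'],s['ft_force'])
p=camera('side'); cv2.imwrite('pics/s7.png',cv2.resize(p['image'][110:230,220:340,::-1],None,fx=5,fy=5,interpolation=2))
E
```

```text
[663.72791594 -96.26533652 120.7975608 ] 25.292141391126002 [  8.26733705   1.63056458 -10.73153029]
[663.7283687  -96.23545889 120.79144658] 25.160502657666505 [  7.25955814   2.2591574  -11.38441513]
[663.74159323 -96.23988811 120.78968135] 24.933506648484176 [  7.9689058    2.83470009 -10.70811164]
```

View pics/w16.png

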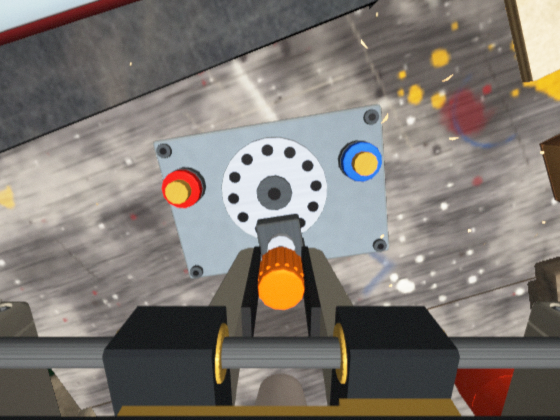

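View pics/s7.png

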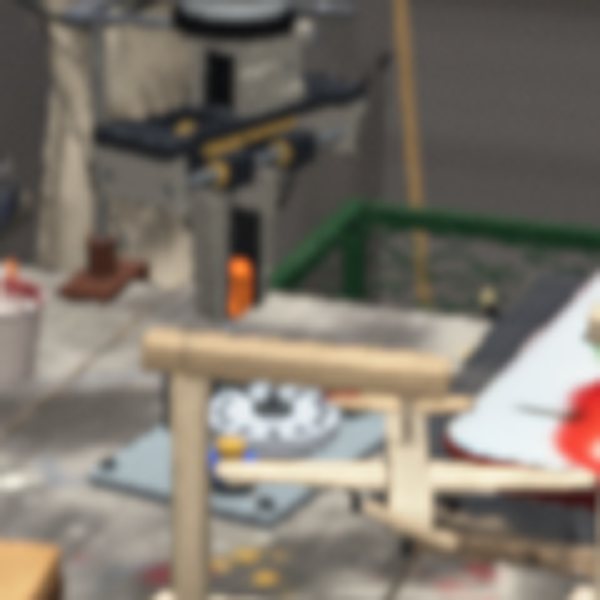

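Request:
{"op": "drive_tool", "data": {
  "motion": [
    [[0, 0, 0.03, 0, 0, 0, 1], [0, 0, 0, 0, 0, 0, 1], [0, 0, 0, 0, 0, 0, 1], [0, 0, 0, 0, 0, 0, 1], [0, 0, 0, 0, 0, 0, 1]]
  ]
}}

```text
clock: 22.03
ee_pos: [663.7, -96.3, 121.1]
eef_rot: [-0.0, 0.817, 0.577, 0.0]
ft_force: [7.1, 2.4, -12.2]
finger_gap: 24.6
```

Request:
{"op": "drive_tool", "data": {
  "motion": [
    [[0, 0, 0, 0, 0, 0, 1], [0, 0, 0, 0, 0, 0, 1], [0, 0, 0, 0, 0, 0, 1], [0, 0, 0, 0, 0, 0, 1], [0, 0, 0, 0, 0, 0, 1]]
  ]
}}

```text
clock: 22.45
ee_pos: [663.7, -96.2, 121.1]
eef_rot: [-0.0, 0.817, 0.576, 0.0]
ft_force: [7.6, 1.8, -11.3]
finger_gap: 25.1
```

```bash
python3 - <<'E'
from h import *
a=cv2.imread('pics/w16.png').astype(int)
w=wshot('w17'); T=wpose()
hs=lambda im:cv2.cvtColor(im,cv2.COLOR_BGR2HSV)
for f in ('w16','w17'):
    im=cv2.imread(f'pics/{f}.png'); h=hs(im); m=((h[...,0]>8)&(h[...,0]<22)&(h[...,1]>200)&(h[...,2]>215))[255:330,240:320]
    y,x=np.nonzero(m); print(f,x.mean()+240,y.mean()+255,len(x),y.max()+255)
for z in (118,122,126): print(z,wproj(w,[664.3,-96.4,z]))
s=state();print(s['ee_pos'],s['finger_gap'],s['ft_force'])
t=shot('top','t7')
for l in ('grip','masking_tape','star','dowel','sand_block'):
    for q in boxes_of(t,l): print(l,q['conf'],q['point'])
cv2.imwrite('pics/t7.png',cv2.resize(t['image'][110:310,110:310,::-1],None,fx=3,fy=3,interpolation=2))
E
```

```text
w16 280.86913417052216 287.6913417052214 1513 308
w17 280.87838730998016 287.6920026437541 1513 308
118 [281.20270011 281.01815896]
122 [281.22670536 284.80295055]
126 [281.2518651  288.76976549]
[663.74195853 -96.2603005  121.07820237] 24.790822667322622 [  9.14814401   1.82099089 -11.70881547]
grip 0.56 [556.2, 495.4, 88.3]
grip 0.48 [453.7, 484.0, 87.8]
masking_tape 0.67 [645.2, 357.3, 27.1]
masking_tape 0.2 [488.2, 391.3, 107.0]
star 0.6 [315.2, 392.2, 12.0]
dowel 0.51 [627.6, 482.1, 15.9]
dowel 0.27 [643.6, 356.7, 21.7]
sand_block 0.67 [695.1, 191.7, 34.6]
```

View pics/t7.png

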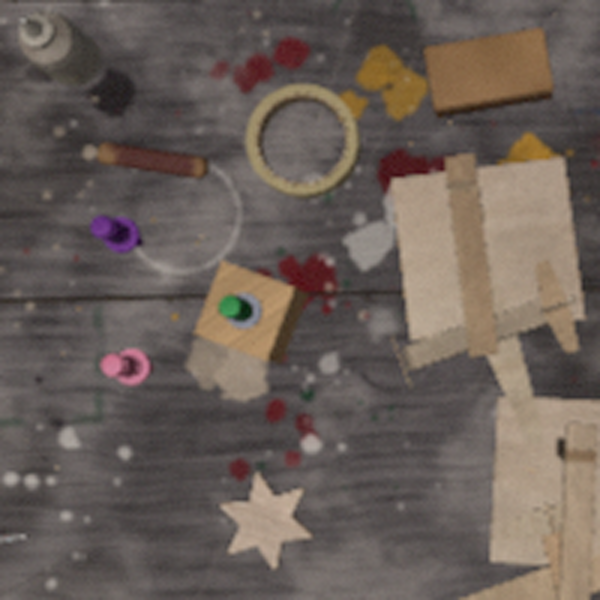

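The knob top measures about 125 mm (nominal 126 fully back), with no slip between the two shots. The scene is otherwise identical to the start. Handing in.

```bash
python3 -c "
from station import sign_off; print(sign_off())"
```

```text
the job is handed in; nothing more can be done
None
```

I finished the whole sequence and handed the job in at about 22.5 s of the 64 s allowed, with the gripper still holding the orange knob up. The sign-off gave no verdict.

- **Button presses:** I lifted the green probe from its stand and pressed red, then blue. Each button sank by roughly 4–5 mm. The wrist force rose by about 3–4 N, and the wrist camera showed the tip centred on each button.
- **Probe back in stand:** I put the probe back and let go with the plunger still seated. It looked upright with its collar on the wood, and the last top view matches the first one.
- **Plunger:** I gripped the knob with 45 N and raised it about 19.9 mm. The pull is about 11–12 N, which fits the spring near full travel. The knob top measured about 125 mm, against 126 mm nominal when fully back. There was no slip over the last second I watched. The gripper also carried a steady sideways force of about 7–9 N, which I left as it was.
- **Bystanders:** The sanding block, tape, star and dowel showed no visible movement.

**Checks that disagreed:** The side view made the held probe look tilted by 3–4°. A finger was hiding half the handle, and the wrist view showed no tilt. The detector also did not report the green probe's handle in the final top picture, but it is plainly visible there in its stand.

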